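# Hang the rod-stub pail on the bench fork by its bail

### The arm

A 6-joint arm with a two-finger parallel gripper is mounted at the origin on the work surface. World frame = base frame: x ahead of the robot, y to its left, z up, the work surface at z = 0. Lengths are in m, angles in degrees, forces in N, time in s.
With the tool pointing down it reaches from about 0.4 to 0.825 m from the base axis. Payload 7 kg.
Tool frame: the origin (TCP) lies between the finger pads; the fingertips stand ctrl.nose_length ahead of it and the grasp point (between the pads) lies 2 mm behind it (ctrl.nose_length is the distance from the TCP to the fingertips, in m); z points along the fingers, y is the line along which they close (so a half turn about z gives the same grasp; the last joint's range is limited). The gripper opens to 88 mm and grips with 3 to 60 N. Pads are 19 mm wide; open, the fingers measure 130 mm over their backs; the gripper's body (78 mm by 193 mm) begins 47 mm behind the grasp point.
Start: joints at [84.402, 20.546, 0.682, 0, -70.136, -16.507], TCP at [0.254, 0.625, 0.244] pointing down, gripper open.
Joint ranges: [-176.03, 176.03], [-82.01, 121.73], [-58.28, 71.71], [-173.87, 95.51], [-174.79, -0.11], [-173.66, 173.66]. Speed limits (degrees/s): [136.94, 136.94, 172.46, 180, 180, 180].

### API

Orientations are given as [roll, pitch, yaw] about the fixed x, y, z axes, in that order (R = Rz(yaw) Ry(pitch) Rx(roll)).
In Python, from plant import ctrl gives the robot as it stands.
- The arm moves only by the tool apply_moves, never from a script. Its argument "commands" is a list of rows, each a list of 3 entries, a list of its own where there are three numbers: the shift along the world's x, y, z in cm, then the turn about the world's z in rad, then the closure, from 0 (fully open) to 1 (shut). In form: [[[x, y, z], turn, jaw], ...]. A call has 1 to 20 rows; each row is the pose to reach, as a shift and turn from the pose commanded when the call began; what a row does not reach only later rows make up. A row lasts 1/12 s, in which the tool goes at most 41.7 mm and 7.16 degrees, less where a joint would pass 70% of its speed; a pose out of reach is approached as far as the arm can. A call with a gripper value outside its range is refused whole. The fingers move at their own pace and stop on an object; the grip force is fixed at half the most. Time passes only in rows, so rows that repeat a pose let the fingers close. It gives the time, the measured TCP pose, the force, the opening and the grip force at its end, in the units of the state.
- ctrl.get_obs(): the state, without advancing time (a new reading comes with each control period).
- ctrl.snapshot(name): name is "side" or "top"; returns a dict with "img" (400x640x3 uint8, red, green, blue), "fx", "fy", "cx", "cy" (pixels), "T" (4x4, takes a point from camera to world coordinates). Camera axes: x right, y up, looking along -z (the intrinsics and any distortion apply to the point x, -y, -z); pixel columns grow to the right and rows downward; lengths in m; the calibration is good to about 2 mm. A picture is of the moment at which its call begins. There is no depth.
- ctrl.close_job(): hands the job in; it is judged then, once.
Trained networks look in a picture, given as the dict that the camera call returned (one of the last four; its "shot" number tells which), for a name from the list of things; names that differ only in an ending like _2 or _b are one class to them, and where a whole thing is asked for, a point or a joint stands for the part that bears it (a point fixed in the world has none). Each returns a list of dicts, best first, with "score" (0 to 1); they miss things now and then, are a little off and sometimes report something else, mostly with a low value. They report only what shows in the picture. A call takes as long as a camera call.
- ctrl.search_frame(picture, target): "at" ([column, row] in pixels, amid what is visible of it).
- ctrl.spot_point(picture, target): "at" ([column, row] in pixels: a listed point, or the origin of a listed thing).
The state is a dict: "clock": time; "joint_pos": joint angles; "qvel": joint speeds; "tau": joint torques, N m; "tool_pos": TCP position; "orientation": TCP orientation; "force": force on the tool from outside, world axes, zero at the start; "moment": the same for the moment, N m; "opening": finger opening in m; "gripper_force": force on a finger pad.
Only numpy, scipy, OpenCV 4.12 (cv2) and the standard library are available. Lean on these libraries where they do the work, as an engineer would, in place of code of your own. Each camera call takes 0.05 s, during which the arm holds its last target. There are 200 camera calls.

### The job

On the welding bench, swing the folded-down wire bail of the small steel pail up until it stands straight above the pail, without dragging or tipping the pail. Then lift the pail by the bail and hang it on the two-pronged fork of the stand, the bail wire lying down in the notches of both prongs, and let go so that it hangs free and level. Set it down onto the fork gently, by feel, because the fork is clamped at a different height each time; leave the other things on the bench as they are.

Things in the scene. Friction and masses are not known exactly. Their poses are not given: they have to be found in the camera images.
- pail: Small open round steel pail, 100 mm across the rim, 92 mm across the bottom, 72 mm high, 0.5 to 0.8 kg, loose on the bench with some welding-rod stubs in it. Origin at the centre of its underside, z up. The bail's pivots are in two ears at y = +56 and -56 mm, 62 mm above the underside; the pivot line is the pail's y axis.
- bail (a joint): Angle of the pail's wire bail, rad: 0 = standing straight up above the pail, -1.57 = level, pointing to the pail's -x side (robot side); it starts at -1.8 to -1.55, folded down to level or beyond on that side. Travel -2.1 to 2.1. The pivots are stiff (about 0.05 N m, under 1 N at the grip): the bail stays where it is left.
- bail_grip (a point): Middle of the bail's top bar, on its axis, 118 mm from the pivot line. The bail is a flat-topped U of 6 mm steel wire, 112 mm wide, the straight top bar 100 mm long. Over the bar's middle 44 mm sits a black hand tube of 14 mm diameter that turns freely on the wire; the bare wire shows 28 mm on either side of it. This frame turns with the bail: y along the bar, z from the pivots to the bar.
- stand: Steel stand fixed to the bench: base plate 130 x 130 x 12 mm and a round post, 22 mm thick, 306 mm high. Origin at the base's underside on the post axis, z up. Clamped on the post is a fork of two parallel 8 mm round prongs pointing to the stand's -x (towards the robot), centre lines at y = +36 and -36 mm (64 mm free between them). Two marks under the fork are listed next.
- plan_flat (a point): Mark on the bench (z = 0), straight below the middle of the prongs' flat level run, which reaches from x = -165 to -130 mm in the stand's frame; farther out the tips turn up at x = -175 mm, their tops 20 mm above the flat run's centre line. The fork's height is clamped anew each time and not measured: the flat run's centre line is 225 to 260 mm up; a bail wire lying on it has its axis 7 mm higher.
- plan_notch (a point): Mark on the bench (z = 0), straight below where the seated bail bar's middle belongs, 111 mm in front of the post axis. The notch floors (x = -120 to -100 mm in the stand's frame) lie 12 mm below the flat run, reached from it by a slope; behind them a back stop rises (x = -100 to -94 mm) to 14 mm above the flat run and runs on level to the post. More than 20 N on the fork is rough.
- tin: Bystander: plain round aluminium tin without a bail, 92 mm across, 75 mm high, origin at the centre of its underside. It may stand on either side of the pail, its place being swapped with the pail's.
- tube: Bystander: upright offcut of 50 mm square steel tube, 100 mm high, behind the wrench; origin at the centre of its underside.
- wrench: Bystander: flat 130 mm wrench lying between the pail and the tin, roughly along x.
- magnet: Bystander: red magnetic welding square, 90 mm triangle, 18 mm thick, lying on the bench in front of the stand.

How it is judged (in metres and radians):
On the way:
1. the bail stands straight up (within about 14 degrees) while the pail still stands level on the bench, within 30 mm of where it was (value of joint bail between -0.25 and 0.25 rad and height (world z) of pail below 0.008 m and angle between pail's own z axis and vertical below 0.1 rad and distance of pail from where it was at the start of the episode below 0.03 m), for 0.2 s.
At the end, for the whole second after the job is handed in: The released pail hangs at rest on the fork, clear of the bench and level within 17 degrees; its bail bar lies down in both notches (middle 101 to 121 mm in front of the post axis, within 16 mm of the fork's middle, square within 11 degrees) (x of bail_grip in the frame of stand between -0.121 and -0.101 m and y of bail_grip in the frame of stand between -0.016 and 0.016 m and angle between the y axis of bail_grip and the y axis of stand, either way round below 0.2 rad and contact force between pail and stand above 2 N and height (world z) of pail above 0.02 m and angle between pail's own z axis and vertical below 0.3 rad and linear speed of pail below 0.06 m/s); the robot touches nothing.
It fails at once if the pail or its bail is dropped or pressed on the fork or stand with more than 20 N (contact force between pail and stand above 20 N).
It fails at once if the robot presses on the stand or fork with more than 20 N (contact force between any of the fingers, the arm and stand above 20 N).
It fails at once if the pail is tipped more than 26 degrees (angle between pail's own z axis and vertical above 0.45 rad).
It fails at once if a bystander (tin, square tube, wrench, magnetic square) is shifted by more than 30 mm (distance of any of tin, tube, wrench, magnet from where it was at the start of the episode above 0.03 m).
It also fails if it takes over 72 s, if anything falls off the work surface, if the arm or the gripper's body presses on something with over 40 N, if the wrist force passes 120 N, or if a joint passes its speed limit or range.

## Working session

There is one attempt and no reset: what is moved stays moved. The work goes in short steps, Python scripts to look and compute and a tool call to move; the robot and the scene stay as the last step left them, time stands still between calls to the robot, and variables do not carry over. Pictures are saved under pics/ and viewed, at most 10 in all, crops included, and the job is handed in when it is done.

Besides the shell and the picture viewer there is one more tool, called after "Call:" by a JSON object that holds its "api" and its "payload", one argument or row to a line. apply_moves: Moves the arm, as the interface text tells. Its arguments: {"type":"object","properties":{"commands":{"type":"array"}},"required":["commands"]}

```bash
mkdir -p pics
cat > h.py <<'E'
from plant import ctrl
import numpy as np, cv2
def ray(s,at):
    T=np.array(s["T"]); d=np.array([(at[0]-s["cx"])/s["fx"],-(at[1]-s["cy"])/s["fy"],-1.])
    d=T[:3,:3]@d; return T[:3,3],d/np.linalg.norm(d)
def onz(s,at,z):
    o,d=ray(s,at); return o+d*(z-o[2])/d[2]
def tri(s1,a1,s2,a2):
    o1,d1=ray(s1,a1);o2,d2=ray(s2,a2)
    t=np.linalg.lstsq(np.c_[d1,-d2],o2-o1,rcond=None)[0]
    p,q=o1+t[0]*d1,o2+t[1]*d2
    return (p+q)/2,np.linalg.norm(p-q)
def proj(s,p):
    T=np.array(s["T"]); c=T[:3,:3].T@(np.array(p)-T[:3,3]); return [s["cx"]+s["fx"]*c[0]/-c[2], s["cy"]-s["fy"]*c[1]/-c[2]]
E
python3 - <<'E'
from h import *
print(ctrl.get_obs(), ctrl.nose_length)
S={n:ctrl.snapshot(n) for n in("side","top")}
print({k:(v if k!="img" else 0) for k,v in S["side"].items()}); print(S["top"]["T"],S["top"].keys())
for n,s in S.items(): cv2.imwrite(f"pics/{n}0.png",s["img"][:,:,::-1])
for t in["pail","bail","bail_grip","stand","plan_flat","plan_notch","tin","tube","wrench","magnet"]:
    r={}
    for n,s in S.items():
        p=ctrl.spot_point(s,t)[:2]; r[n]=p
        print(t,n,[(np.round(x["at"],1).tolist(),round(x["score"],2),np.round(onz(s,x["at"],0),3).tolist()) for x in p])
    if r["side"] and r["top"]: print("   tri",tri(S["side"],r["side"][0]["at"],S["top"],r["top"][0]["at"]))
E
```

```text
{'clock': 0.0, 'joint_pos': array([ 8.44011593e+01,  2.05923027e+01,  6.32794593e-01, -2.04129458e-02,
       -7.01362859e+01, -1.65054765e+01]), 'qvel': array([-0.02560446, -0.07626502,  0.03189432,  0.07601051, -0.00872743,
        0.00704622]), 'tau': array([ 1.87458012e-03, -5.82719529e+01,  2.93049413e+01,  6.99699953e+00,
        7.22914396e-03, -1.47234255e-04]), 'tool_pos': array([0.25386025, 0.62493279, 0.24260452]), 'orientation': array([ 1.79902701e+02, -8.81987295e-03, -2.21112617e+01]), 'force': array([-0.49834243,  0.10907222, -0.28243233]), 'moment': array([-0.07992027, -0.04125186, -0.03342189]), 'gripper_force': 0.0, 'opening': 0.08717373132776668} 0.017
{'img': 0, 'fx': 496.8540449846232, 'fy': 496.8540449846232, 'cx': 320.4101149355578, 'cy': 197.504584353331, 'T': array([[-0.99747698,  0.06277593, -0.03314895,  0.50983173],
       [-0.06964511, -0.77485359,  0.6282925 ,  0.81837857],
       [ 0.01375607,  0.62901597,  0.77727066,  1.14206404],
       [ 0.        ,  0.        ,  0.        ,  1.        ]]), 'shot': 1}
[[-6.91217019e-04  9.83593212e-01 -1.80399321e-01  3.12311648e-01]
 [-9.99681587e-01 -5.23004102e-03 -2.46854361e-02 -1.91435140e-02]
 [-2.52239233e-02  1.80324817e-01  9.83283639e-01  1.46124952e+00]
 [ 0.00000000e+00  0.00000000e+00  0.00000000e+00  1.00000000e+00]] dict_keys(['img', 'fx', 'fy', 'cx', 'cy', 'T', 'shot'])
pail side [([312.1, 154.9], 0.94, [0.597, -0.276, 0.0])]
pail top [([418.9, 189.3], 0.6, [0.592, -0.272, 0.0])]
   tri (array([ 0.5942389 , -0.27208208,  0.00354594]), np.float64(0.00503021577913321))Traceback (most recent call last):
  File "<stdin>", line 9, in <module>
ValueError: it knows: bail_grip, magnet, pail, plan_flat, plan_notch, stand, tin, tube, wrench
```

Run:
```python
from h import *
S={n:ctrl.snapshot(n) for n in("side","top")}
for t in["pail","bail_grip","stand","plan_flat","plan_notch","tin","tube","wrench","magnet"]:
    r={}
    for n,s in S.items():
        p=ctrl.spot_point(s,t)[:2]; r[n]=p
        print(t,n,[(np.round(x["at"],1).tolist(),round(x["score"],2),np.round(onz(s,x["at"],0),3).tolist()) for x in p])
    if r["side"] and r["top"]: print("   tri",tri(S["side"],r["side"][0]["at"],S["top"],r["top"][0]["at"]))
```

```text
pail side [([312.5, 158.9], 0.95, [0.594, -0.259, 0.0])]
pail top [([418.8, 189.3], 0.91, [0.592, -0.272, 0.0])]
   tri (array([ 0.59557905, -0.27485345, -0.01673251]), np.float64(2.7813532170126823e-05))
bail_grip side [([350.0, 141.9], 0.74, [0.479, -0.345, 0.0])]
bail_grip top [([430.9, 225.5], 0.87, [0.488, -0.302, 0.0])]
   tri (array([ 0.48073069, -0.29222695,  0.05188531]), np.float64(0.0012187028684867746))
stand side [([256.7, 312.7], 0.83, [0.691, 0.275, 0.0])]
stand top [([231.6, 159.9], 0.94, [0.683, 0.272, 0.0])]
   tri (array([ 0.68849114,  0.27287059, -0.00702801]), np.float64(0.006703435316291265))
plan_flat side []
plan_flat top []
plan_notch side []
plan_notch top [([431.7, 226.0], 0.38, [0.486, -0.305, 0.0])]
tin side [([301.7, 215.9], 0.61, [0.607, -0.033, 0.0])]
tin top [([335.4, 186.3], 0.82, [0.603, -0.032, 0.0]), ([431.5, 224.2], 0.74, [0.491, -0.304, 0.0])]
   tri (array([ 0.60506715, -0.0325511 , -0.00070799]), np.float64(0.0047081569126432))
tube side [([282.0, 181.7], 0.88, [0.679, -0.157, 0.0])]
tube top [([375.3, 159.3], 0.71, [0.682, -0.149, 0.0])]
   tri (array([ 0.67828248, -0.1478211 ,  0.01100506]), np.float64(0.0020413918691981397))
wrench side [([330.8, 184.6], 0.83, [0.531, -0.157, 0.0])]
wrench top [([376.6, 211.4], 0.57, [0.529, -0.149, 0.0])]
   tri (array([ 0.52895495, -0.14896852,  0.00925097]), np.float64(0.0032955717975050544))
magnet side [([355.2, 281.0], 0.78, [0.449, 0.167, 0.0])]
magnet top [([260.7, 238.7], 0.85, [0.452, 0.182, 0.0])]
   tri (array([0.44967853, 0.17876919, 0.02037806]), np.float64(0.00014639449009919752))
```

View pics/top0.png

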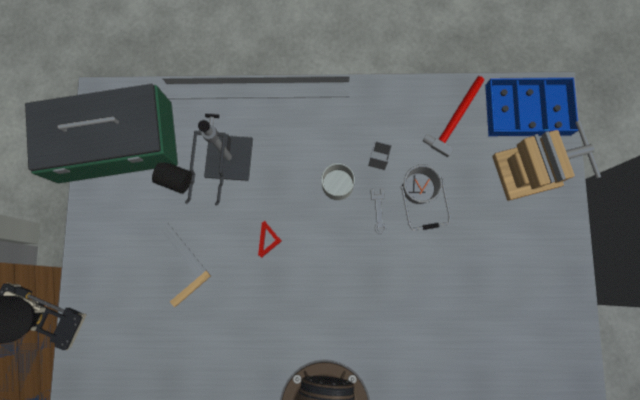

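View pics/side0.png

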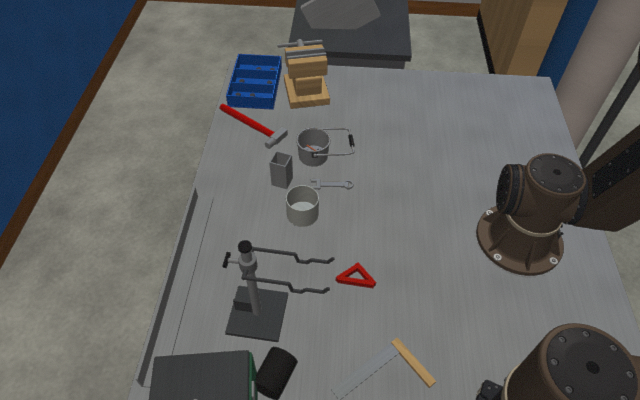

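The pail is at right of centre in the top view (419,189), with its bail folded toward the robot and the hand tube at (431,226). The tin is at (337,181) and the fork tips at (188,203) and (217,203). I'll crop the fork and bail so I can measure them.

Run:
```python
from h import *
def crop(n,x,y,w,h,k):
    i=cv2.imread(f"pics/{n}0.png")[y:y+h,x:x+w]; i=cv2.resize(i,None,fx=k,fy=k,interpolation=cv2.INTER_CUBIC)
    for j in range(0,w,10): cv2.putText(i,str(x+j),(j*k,8),0,.3,(0,255,255)); cv2.line(i,(j*k,10),(j*k,14),(0,255,255))
    for j in range(10,h,10): cv2.putText(i,str(y+j),(0,j*k),0,.3,(0,255,255))
    return i
a=crop("top",170,100,80,115,5); b=crop("top",390,155,70,115,5)
cv2.imwrite("pics/c1.png",np.hstack([a,b]))
a=crop("side",220,230,130,70,6); cv2.imwrite("pics/c2.png",a)
```

```text
(no output)
```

View pics/c1.png

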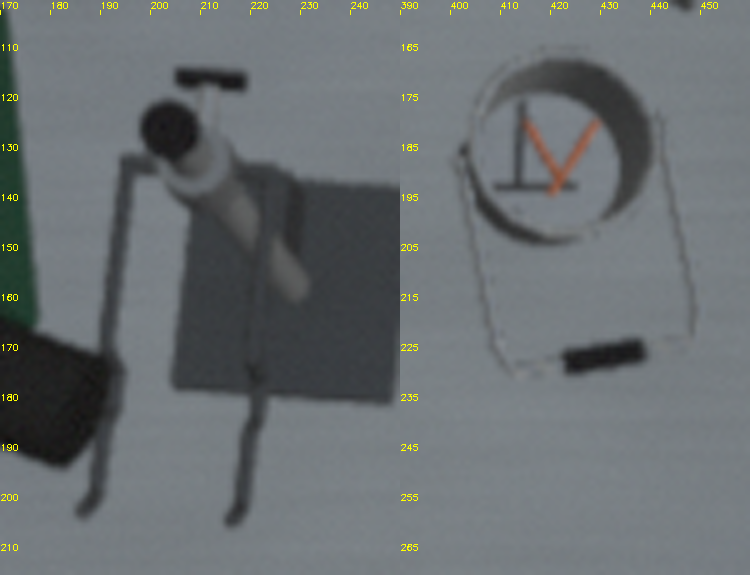

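View pics/c2.png

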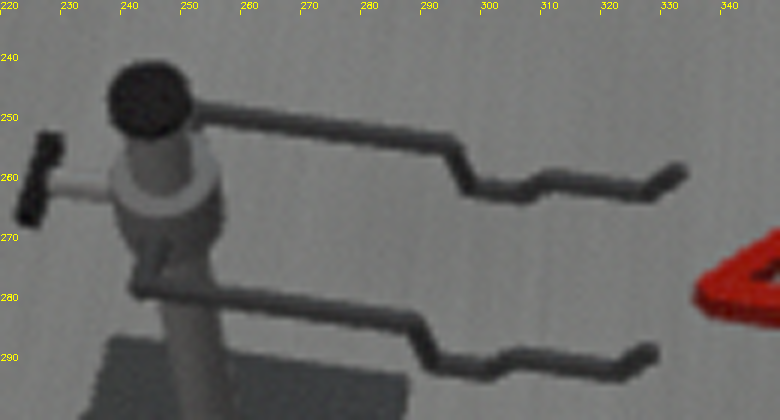

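Run:
```python
from h import *
from scipy.optimize import least_squares
S={n:ctrl.snapshot(n) for n in("side","top")}
U,L=-.036,.036
O=[]
def a(c,p,u,v): O.append((c,p,(u,v)))
a("top",(-.175,L,.016),186.6,202.6);a("top",(-.175,U,.016),216.6,204.2)
for x,z,u,l in[(-.175,.016,(683,170),(653,352)),(-.165,0,(650,192),(620,373)),(-.13,0,(545,180),(515,356)),(-.12,-.012,(525,192),(490,372)),(-.1,-.012,(465,188),(435,369)),(-.094,.014,(452,143),(415,322))]:
    a("side",(x,U,z),220+u[0]/6,230+u[1]/6);a("side",(x,L,z),220+l[0]/6,230+l[1]/6)
# top: back-stop top/notch and post top
a("top",(0,0,None),204,125.6);a("side",(0,0,None),245,245.8)
def f(p):
    c,s=np.cos(p[2]),np.sin(p[2]);r=[]
    for n,q,uv in O:
        z=.306 if q[2] is None else p[3]+q[2]
        r+=list(np.subtract(proj(S[n],[p[0]+c*q[0]-s*q[1],p[1]+s*q[0]+c*q[1],z]),uv))
    return r
r=least_squares(f,[.686,.272,0,.24],x_scale=[.01,.01,.1,.01],loss="soft_l1")
p=r.x;print("stand",p[:2],np.degrees(p[2]),"H",p[3]);print(np.round(np.reshape(f(p),(-1,2)),1).tolist())
c,s=np.cos(p[2]),np.sin(p[2])
print("notch -.114",p[0]-.114*c,p[1]-.114*s)
# bail/pail: fit pail x,y,yaw,angle
ends=[("top",-.022,(438.6,225)),("top",.022,(423,227.6)),("top",0,(430.8,226.4)),("side",0,(350.5,141.5))]
A=[ctrl.spot_point(S[n],"bail_grip")[0]["at"] for n in("top","side")];B=[ctrl.spot_point(S[n],"pail")[0]["at"] for n in("top","side")];print(A,B)
def g(p):
    c,s=np.cos(p[2]),np.sin(p[2]);r=[]
    W=lambda x,y,z:[p[0]+c*x-s*y,p[1]+s*x+c*y,z]
    for n,y,uv in ends+[("top",0,A[0]),("side",0,A[1])]:
        r+=list(np.subtract(proj(S[n],W(.118*np.sin(p[3]),y,.062+.118*np.cos(p[3]))),uv))
    for n,uv in zip(("top","side"),B): r+=list(np.subtract(proj(S[n],W(0,0,0)),uv))
    return r
r=least_squares(g,[.593,-.273,.17,-1.6],x_scale=[.01,.01,.1,.1],loss="soft_l1");p=r.x
print("pail",p[:2],np.degrees(p[2]),p[3]);print(np.round(np.reshape(g(p),(-1,2)),1).tolist())
x=.118*np.sin(p[3]);print("grip",p[0]+np.cos(p[2])*x,p[1]+np.sin(p[2])*x,.062+.118*np.cos(p[3]))
```

```text
stand [0.68751981 0.27928266] -4.3100452269422735 H 0.22823303630427977
[[0.3, 0.1], [-0.2, 0.6], [-1.0, 0.3], [-0.6, 0.0], [-0.4, 0.0], [-0.1, -0.3], [1.0, -0.1], [0.6, 0.2], [-0.2, 0.2], [0.0, -0.3], [0.7, -0.3], [-0.3, -1.1], [-0.2, 0.4], [-0.2, 0.1], [-0.3, 0.7], [-0.1, 0.2]]
notch -.114 0.5738422003520488 0.28785016549710657
[[430.5, 226.9], [350.7, 142.7]] [[418.6, 189.7], [312.8, 155.1]]
pail [ 0.59416923 -0.27235141] 9.590692719829297 -1.6618380926146041
[[0.1, 0.3], [-0.2, 0.4], [-0.1, 0.2], [0.1, 0.6], [0.2, -0.3], [-0.1, -0.6], [0.3, -1.0], [0.1, 0.8]]
grip 0.47830036378656304 -0.29192979718754924 0.051271906129013466
```

Call:
{"api": "apply_moves", "payload": {
  "commands": [
    [[16.6, -57.5, 1], -0.2, 0.55],
    [[16.6, -57.5, 1], -0.2, 0.55],
    [[16.6, -57.5, 1], -0.2, 0.55],
    [[16.6, -57.5, 1], -0.2, 0.55],
    [[16.6, -57.5, 1], -0.2, 0.55],
    [[16.6, -57.5, 1], -0.2, 0.55],
    [[16.6, -57.5, 1], -0.2, 0.55],
    [[16.6, -57.5, 1], -0.2, 0.55],
    [[16.6, -57.5, 1], -0.2, 0.55],
    [[16.6, -57.5, 1], -0.2, 0.55],
    [[16.6, -57.5, 1], -0.2, 0.55],
    [[16.6, -57.5, 1], -0.2, 0.55],
    [[16.6, -57.5, 1], -0.5, 0.55],
    [[16.6, -57.5, 1], -0.8, 0.55],
    [[22.4, -91.7, -6], -1.018, 0.55],
    [[22.4, -91.7, -6], -1.018, 0.55],
    [[22.4, -91.7, -6], -1.018, 0.55],
    [[22.4, -91.7, -6], -1.018, 0.55],
    [[22.4, -91.7, -6], -1.018, 0.55],
    [[22.4, -91.7, -6], -1.018, 0.55]
  ]
}}

```text
clock: 3.17
tool_pos: [0.4579, -0.1791, 0.2061]
orientation: [-179.9, -0.0, -80.7]
force: [0.7, 1.3, 0.3]
opening: 0.0392
gripper_force: 0.0
```

Call:
{"api": "apply_moves", "payload": {
  "commands": [
    [[2, -11.3, -7.5], 0, 0.55],
    [[2, -11.3, -7.5], 0, 0.55],
    [[2, -11.3, -7.5], 0, 0.55],
    [[2, -11.3, -7.5], 0, 0.55],
    [[2, -11.3, -7.5], 0, 0.55],
    [[2, -11.3, -7.5], 0, 0.55]
  ]
}}

```text
clock: 3.67
tool_pos: [0.4775, -0.2902, 0.1305]
orientation: [179.9, 0.0, -80.5]
force: [-0.2, 0.4, -0.6]
opening: 0.0391
gripper_force: 0.0
```

Call:
{"api": "apply_moves", "payload": {
  "commands": [
    [[0.1, -0.2, -4], 0, 0.55],
    [[0.1, -0.2, -6], 0, 0.55],
    [[0.1, -0.2, -7], 0, 0.55],
    [[0.1, -0.2, -7.8], 0, 0.55],
    [[0.1, -0.2, -7.8], 0, 0.55],
    [[0.1, -0.2, -7.8], 0, 0.7],
    [[0.1, -0.2, -7.8], 0, 0.8],
    [[0.1, -0.2, -7.8], 0, 0.9],
    [[0.1, -0.2, -7.8], 0, 1],
    [[0.1, -0.2, -7.8], 0, 1],
    [[0.1, -0.2, -7.8], 0, 1],
    [[0.1, -0.2, -7.8], 0, 1]
  ]
}}

```text
clock: 4.67
tool_pos: [0.4797, -0.292, 0.0534]
orientation: [-179.9, -0.0, -80.4]
force: [2.6, 1.5, 0.2]
opening: 0.0135
gripper_force: 30.0
```

Run:
```python
import numpy as np
def seg(a0,a1,n):
    a=np.linspace(a0,a1,n+1)[1:];h=11.8*(np.sin(a)-np.sin(a0));z=11.8*(np.cos(a)-np.cos(a0));y=np.radians(9.6)
    print([[[round(v,2) for v in(hh*np.cos(y),hh*np.sin(y),zz)],0,1] for hh,zz in zip(h,z)])
for i in range(3): seg(-1.66+i*1.66/3,-1.66+(i+1)*1.66/3,14)
```

```text
[[[np.float64(-0.03), np.float64(-0.01), np.float64(0.47)], 0, 1], [[np.float64(-0.05), np.float64(-0.01), np.float64(0.93)], 0, 1], [[np.float64(-0.04), np.float64(-0.01), np.float64(1.4)], 0, 1], [[np.float64(-0.02), np.float64(-0.0), np.float64(1.86)], 0, 1], [[np.float64(0.02), np.float64(0.0), np.float64(2.33)], 0, 1], [[np.float64(0.08), np.float64(0.01), np.float64(2.79)], 0, 1], [[np.float64(0.16), np.float64(0.03), np.float64(3.25)], 0, 1], [[np.float64(0.25), np.float64(0.04), np.float64(3.71)], 0, 1], [[np.float64(0.36), np.float64(0.06), np.float64(4.16)], 0, 1], [[np.float64(0.49), np.float64(0.08), np.float64(4.61)], 0, 1], [[np.float64(0.64), np.float64(0.11), np.float64(5.05)], 0, 1], [[np.float64(0.81), np.float64(0.14), np.float64(5.48)], 0, 1], [[np.float64(0.99), np.float64(0.17), np.float64(5.91)], 0, 1], [[np.float64(1.18), np.float64(0.2), np.float64(6.33)], 0, 1]]
[[[np.float64(0.21), np.float64(0.04), np.float64(0.41)], 0, 1], [[np.float64(0.44), np.float64(0.08), np.float64(0.82)], 0, 1], [[np.float64(0.69), np.float64(0.12), np.float64(1.21)], 0, 1], [[np.f
[... 884 characters left out ...]
 [[np.float64(1.63), np.float64(0.28), np.float64(0.85)], 0, 1], [[np.float64(2.06), np.float64(0.35), np.float64(1.02)], 0, 1], [[np.float64(2.5), np.float64(0.42), np.float64(1.18)], 0, 1], [[np.float64(2.94), np.float64(0.5), np.float64(1.31)], 0, 1], [[np.float64(3.38), np.float64(0.57), np.float64(1.43)], 0, 1], [[np.float64(3.83), np.float64(0.65), np.float64(1.53)], 0, 1], [[np.float64(4.28), np.float64(0.72), np.float64(1.61)], 0, 1], [[np.float64(4.74), np.float64(0.8), np.float64(1.68)], 0, 1], [[np.float64(5.2), np.float64(0.88), np.float64(1.72)], 0, 1], [[np.float64(5.65), np.float64(0.96), np.float64(1.75)], 0, 1], [[np.float64(6.11), np.float64(1.03), np.float64(1.76)], 0, 1]]
```

Call:
{"api": "apply_moves", "payload": {
  "commands": [
    [[-0.03, -0.01, 0.47], 0, 1],
    [[-0.05, -0.01, 0.93], 0, 1],
    [[-0.04, -0.01, 1.4], 0, 1],
    [[-0.02, 0, 1.86], 0, 1],
    [[0.02, 0, 2.33], 0, 1],
    [[0.08, 0.01, 2.79], 0, 1],
    [[0.16, 0.03, 3.25], 0, 1],
    [[0.25, 0.04, 3.71], 0, 1],
    [[0.36, 0.06, 4.16], 0, 1],
    [[0.49, 0.08, 4.61], 0, 1],
    [[0.64, 0.11, 5.05], 0, 1],
    [[0.81, 0.14, 5.48], 0, 1],
    [[0.99, 0.17, 5.91], 0, 1],
    [[1.18, 0.2, 6.33], 0, 1]
  ]
}}

```text
clock: 5.83
tool_pos: [0.4908, -0.2898, 0.1166]
orientation: [180.0, 0.0, -80.4]
force: [3.1, 0.6, -2.4]
opening: 0.0131
gripper_force: 30.0
```

Call:
{"api": "apply_moves", "payload": {
  "commands": [
    [[0.23, 0.04, 0.39], 0, 1],
    [[0.48, 0.08, 0.79], 0, 1],
    [[0.75, 0.13, 1.17], 0, 1],
    [[1.03, 0.17, 1.55], 0, 1],
    [[1.31, 0.22, 1.92], 0, 1],
    [[1.6, 0.27, 2.27], 0, 1],
    [[1.91, 0.32, 2.62], 0, 1],
    [[2.23, 0.37, 2.95], 0, 1],
    [[2.56, 0.43, 3.27], 0, 1],
    [[2.9, 0.48, 3.58], 0, 1],
    [[3.25, 0.54, 3.87], 0, 1],
    [[3.62, 0.61, 4.16], 0, 1],
    [[3.99, 0.67, 4.42], 0, 1],
    [[4.38, 0.74, 4.68], 0, 1]
  ]
}}

```text
clock: 7.0
tool_pos: [0.5347, -0.2823, 0.1632]
orientation: [180.0, 0.0, -80.4]
force: [2.2, 0.2, -5.4]
opening: 0.0132
gripper_force: 30.0
```

Call:
{"api": "apply_moves", "payload": {
  "commands": [
    [[0.4, 0.07, 0.23], 0, 1],
    [[0.8, 0.14, 0.44], 0, 1],
    [[1.21, 0.21, 0.63], 0, 1],
    [[1.63, 0.28, 0.81], 0, 1],
    [[2.06, 0.35, 0.97], 0, 1],
    [[2.5, 0.42, 1.12], 0, 1],
    [[2.94, 0.5, 1.25], 0, 1],
    [[3.38, 0.57, 1.36], 0, 1],
    [[3.83, 0.65, 1.45], 0, 1],
    [[4.28, 0.72, 1.53], 0, 1],
    [[4.74, 0.8, 1.59], 0, 1],
    [[5.2, 0.88, 1.63], 0, 1],
    [[5.65, 0.96, 1.65], 0, 1],
    [[6.0, 1.02, 1.65], 0, 1],
    [[6.0, 1.02, 1.65], 0, 1],
    [[6.0, 1.02, 1.65], 0, 1]
  ]
}}

```text
clock: 8.33
tool_pos: [0.5946, -0.2722, 0.1794]
orientation: [180.0, 0.0, -80.4]
force: [-0.2, -0.6, -5.1]
opening: 0.0133
gripper_force: 30.0
```

Run:
```python
from h import *
S={n:ctrl.snapshot(n) for n in("side","top")}
for t in("pail","bail_grip"):
    r={n:ctrl.spot_point(s,t)[:1] for n,s in S.items()}
    print(t,r)
    if all(r.values()): print(tri(S["side"],r["side"][0]["at"],S["top"],r["top"][0]["at"]))
i=S["side"]["img"][60:230,200:420,::-1];cv2.imwrite("pics/s1.png",cv2.resize(i,None,fx=3,fy=3))
```

```text
pail {'side': [{'at': [320.6, 151.7], 'score': 0.83}], 'top': [{'at': [421.8, 197.1], 'score': 0.73}]}
(array([ 0.56857641, -0.27731261,  0.01520717]), np.float64(0.0033846111349421907))
bail_grip {'side': [{'at': [313.2, 112.1], 'score': 0.42}], 'top': []}
```

View pics/s1.png

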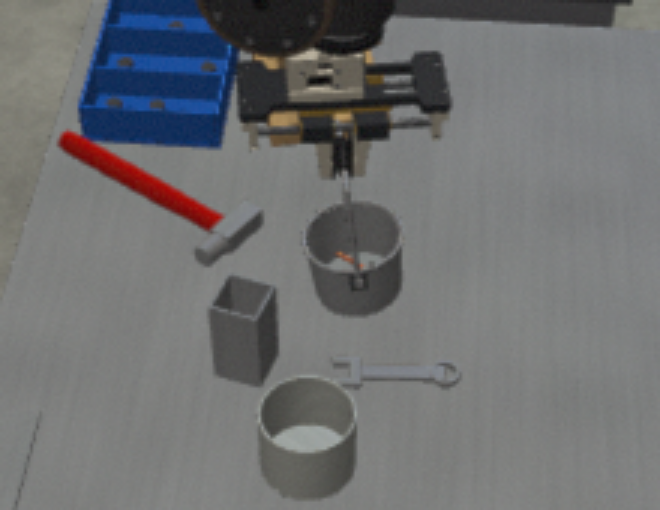

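The bail is nearly upright and the pail stands at crop (353,258). It seems to have shifted toward the robot, so I'll measure that against the first picture.

Run:
```python
from h import *
S=ctrl.snapshot("side");T=ctrl.snapshot("top")
g0=cv2.imread("pics/side0.png");g1=S["img"][:,:,::-1].copy()
print(ctrl.get_obs()["force"])
for (x0,x1,y0,y1) in[(293,311,130,170),(295,332,152,170),(293,332,128,170)]:
    t=cv2.resize(g0[y0:y1,x0:x1],None,fx=4,fy=4,interpolation=cv2.INTER_CUBIC)
    w=cv2.resize(g1[y0-20:y1+20,x0-20:x1+25],None,fx=4,fy=4,interpolation=cv2.INTER_CUBIC)
    m=cv2.matchTemplate(w,t,cv2.TM_CCOEFF_NORMED);_,v,_,l=cv2.minMaxLoc(m);d=(l[0]/4-20,l[1]/4-20)
    print(d,v,onz(S,(312.5+d[0],158+d[1]),0)-onz(S,(312.5,158),0))
a=cv2.resize(g0[110:180,280:350],None,fx=5,fy=5);b=cv2.resize(g1[110:180,280:350],None,fx=5,fy=5)
cv2.imwrite("pics/s2.png",np.hstack([a,b]))
```

```text
[ 0.25847647 -0.14216601 -6.38354827]
(2.0, -0.5) 0.9835395812988281 [-0.00612978 -0.00269001  0.        ]
(2.25, -0.75) 0.9308623671531677 [-0.00683412 -0.00384062  0.        ]
(2.0, -0.75) 0.9384660124778748 [-0.00604585 -0.0037752   0.        ]
```

View pics/s2.png

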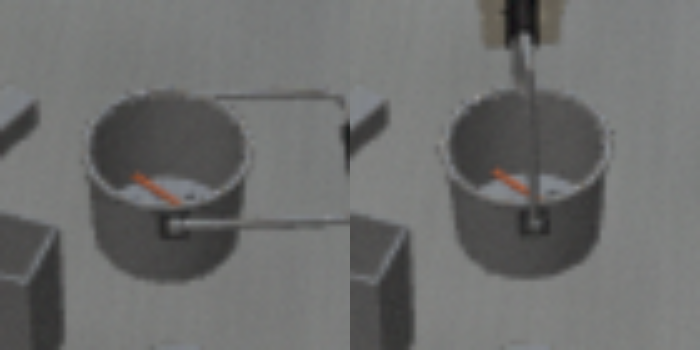

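The pail has moved only 6–7 mm, and the bail stands upright above the ear at right-crop (537,222). I'll ease down slightly to settle it, then lift.

Call:
{"api": "apply_moves", "payload": {
  "commands": [
    [[-0.3, -0.05, -0.1], 0, 1],
    [[-0.5, -0.1, -0.25], 0, 1],
    [[-0.5, -0.1, -0.25], 0, 1],
    [[-0.5, -0.1, -0.25], 0, 1],
    [[-0.5, -0.1, -0.25], 0, 1],
    [[-0.5, -0.1, -0.25], 0, 1]
  ]
}}

```text
clock: 9.23
tool_pos: [0.5893, -0.2732, 0.177]
orientation: [180.0, 0.0, -80.4]
force: [-0.5, 0.3, -7.0]
opening: 0.013
gripper_force: 30.0
```

Call:
{"api": "apply_moves", "payload": {
  "commands": [
    [[0, 0, 0.3], 0, 1],
    [[0, 0, 0.7], 0, 1],
    [[0, 0, 1.2], 0, 1],
    [[0, 0, 2], 0, 1],
    [[0, 0, 3], 0, 1],
    [[0, 0, 4], 0, 1],
    [[0, 0, 5], 0, 1],
    [[0, 0, 5], 0, 1],
    [[0, 0, 5], 0, 1],
    [[0, 0, 5], 0, 1]
  ]
}}

```text
clock: 10.07
tool_pos: [0.5894, -0.2731, 0.2269]
orientation: [180.0, 0.0, -80.4]
force: [-0.2, -0.7, -7.8]
opening: 0.013
gripper_force: 30.0
```

Run:
```python
from h import *
S=ctrl.snapshot("side");T=ctrl.snapshot("top")
g0=cv2.imread("pics/side0.png");g1=S["img"][:,:,::-1].copy();o=ctrl.get_obs();print(o["force"],o["tool_pos"])
for (x0,x1,y0,y1) in[(293,311,130,170),(293,332,128,170)]:
    t=cv2.resize(g0[y0:y1,x0:x1],None,fx=4,fy=4,interpolation=cv2.INTER_CUBIC)
    w=cv2.resize(g1[y0-40:y1+20,x0-20:x1+25],None,fx=4,fy=4,interpolation=cv2.INTER_CUBIC)
    best=max((cv2.minMaxLoc(cv2.matchTemplate(w,cv2.resize(t,None,fx=k,fy=k),cv2.TM_CCOEFF_NORMED))[1::2]+(k,) for k in(1,1.02,1.04,1.06)),key=lambda q:q[0])
    v,l,k=best;print(v,k,l[0]/4-20,l[1]/4-40)
for z in(.03,.04,.05): print(z,np.subtract(proj(S,(.589,-.273,z)),proj(S,(.594,-.272,0))))
for t in("pail","bail_grip"):
    r={n:ctrl.spot_point(s,t)[:1] for n,s in(("side",S),("top",T))}
    print(t,r)
    if all(r.values()): print(tri(S,r["side"][0]["at"],T,r["top"][0]["at"]))
```

```text
[-0.37220651 -0.2006768  -6.7960247 ] [ 0.5891603  -0.27304018  0.22634401]
0.9829936027526855 1.02 1.25 -12.25
0.9356909990310669 1.02 1.25 -12.25
0.03 [ 1.64013088 -6.79768763]
0.04 [ 1.65497857 -9.06391418]
0.05 [  1.66997641 -11.35305928]
pail {'side': [{'at': [317.3, 141.5], 'score': 0.95}], 'top': [{'at': [421.7, 188.6], 'score': 0.66}]}
(array([ 0.58071812, -0.26791875,  0.06915897]), np.float64(0.0006398533607332602))
bail_grip {'side': [{'at': [315.8, 100.5], 'score': 0.47}], 'top': []}
```

Call:
{"api": "apply_moves", "payload": {
  "commands": [
    [[0, 0, -2], 0, 1],
    [[0, 0, -4], 0, 1],
    [[0, 0, -4.8], 0, 1],
    [[0, 0, -5.0], 0, 1],
    [[0, 0, -5.1], 0, 1],
    [[0, 0, -5.2], 0, 1],
    [[0, 0, -5.3], 0, 1],
    [[0, 0, -5.3], 0, 1],
    [[0, 0, -5.3], 0, 1],
    [[0, 0, -5.3], 0, 1]
  ]
}}

```text
clock: 11.2
tool_pos: [0.5906, -0.2737, 0.1758]
orientation: [-179.8, -0.1, -80.4]
force: [1.1, -1.1, 3.4]
opening: 0.013
gripper_force: 30.0
```

The pail rests on the bench with its bail upright. Next I lift it and carry it to a point in front of the fork tips.

Call:
{"api": "apply_moves", "payload": {
  "commands": [
    [[0, 0, 0.5], 0, 1],
    [[0, 0, 1.5], 0, 1],
    [[0, 0, 3], 0, 1],
    [[0, 0, 5], 0, 1],
    [[0, 0, 7], 0, 1],
    [[0, 0, 9], 0, 1],
    [[0, 0, 10.2], 0, 1],
    [[-0.1, 0.5, 10.7], 0, 1],
    [[-0.4, 1.5, 10.7], 0, 1],
    [[-0.7, 3, 10.7], 0, 1],
    [[-1.2, 5, 10.7], 0, 1],
    [[-1.7, 7, 10.7], 0, 1],
    [[-2.2, 9, 10.7], 0, 1],
    [[-2.7, 11, 10.7], 0, 1],
    [[-3.2, 13, 10.7], -0.03, 1],
    [[-3.7, 15, 10.7], -0.06, 1],
    [[-4.2, 17, 10.7], -0.09, 1],
    [[-4.7, 19, 10.7], -0.12, 1],
    [[-5.2, 21, 10.7], -0.15, 1],
    [[-5.7, 23, 10.7], -0.18, 1]
  ]
}}

```text
clock: 12.87
tool_pos: [0.5305, -0.0412, 0.2795]
orientation: [179.8, 0.0, -90.8]
force: [0.3, 0.4, -6.8]
opening: 0.013
gripper_force: 30.0
```

Call:
{"api": "apply_moves", "payload": {
  "commands": [
    [[-0.5, 2, 0], -0.02, 1],
    [[-1, 4, 0], -0.04, 1],
    [[-1.5, 6, 0], -0.063, 1],
    [[-2, 8, 0], -0.063, 1],
    [[-2.5, 10, 0], -0.063, 1],
    [[-3, 12, 0], -0.063, 1],
    [[-3.5, 14, 0], -0.063, 1],
    [[-4, 16, 0], -0.063, 1],
    [[-4.5, 18, 0], -0.063, 1],
    [[-5, 20, 0], -0.063, 1],
    [[-5.5, 22, 0], -0.063, 1],
    [[-6, 24, 0], -0.063, 1],
    [[-6.5, 26, 0], -0.063, 1],
    [[-7, 28, 0], -0.063, 1],
    [[-7.5, 30, 0], -0.063, 1],
    [[-8, 31.5, 0], -0.063, 1],
    [[-8.3, 32.8, 0], -0.063, 1],
    [[-8.5, 33.7, 0], -0.063, 1],
    [[-8.5, 34, 0], -0.063, 1],
    [[-8.5, 34, 0], -0.063, 1]
  ]
}}

```text
clock: 14.53
tool_pos: [0.4471, 0.2972, 0.2806]
orientation: [180.0, -0.0, -94.3]
force: [-1.1, 0.2, -7.6]
opening: 0.0126
gripper_force: 30.0
```

Run:
```python
from h import *
S=ctrl.snapshot("side");T=ctrl.snapshot("top")
a=cv2.resize(S["img"][210:360,210:390,::-1],(648,540),interpolation=cv2.INTER_CUBIC)
cv2.imwrite("pics/s3.png",a)
r={n:ctrl.spot_point(s,"bail_grip")[:1] for n,s in(("side",S),("top",T))};print(r)
print(proj(S,(.4471,.2972,.284)))
for y in(-.053,.053): print(proj(S,(.4471+y*np.sin(np.radians(4.3)),.2972+y,.284-.0)), proj(S,(.4471+y*np.sin(np.radians(4.3)),.2972+y*1.057,.284-.118)))
print(proj(S,(.447,.297,.104)))
```

```text
{'side': [{'at': [364.6, 270.0], 'score': 0.7}], 'top': [{'at': [194.4, 227.8], 'score': 0.48}]}
[np.float64(364.00466791294514), np.float64(267.52078177198683)]
[np.float64(366.30357338229544), np.float64(245.4798221147544)] [np.float64(361.8372120688594), np.float64(273.3808129005515)]
[np.float64(361.5467689377063), np.float64(291.08610573900665)] [np.float64(357.15587775509283), np.float64(319.3385055103844)]
[np.float64(357.57701460449607), np.float64(308.47705310294987)]
```

View pics/s3.png

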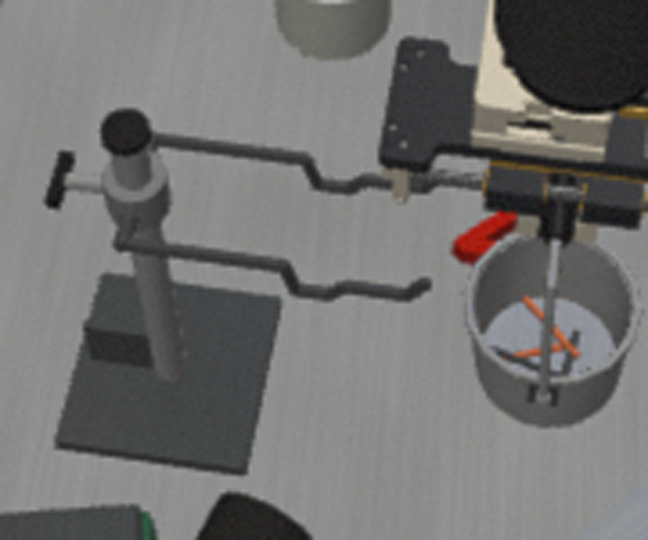

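The pail hangs level in front of the fork, with the prong tips at (430,285) and the ear at (543,392), where I predicted. I'll move in over the notches.

Call:
{"api": "apply_moves", "payload": {
  "commands": [
    [[0.3, 0, 0], 0, 1],
    [[1, -0.1, 0], 0, 1],
    [[2, -0.1, 0], 0, 1],
    [[3, -0.2, 0], 0, 1],
    [[4, -0.3, 0], 0, 1],
    [[5, -0.4, 0], 0, 1],
    [[6, -0.4, 0], 0, 1],
    [[7, -0.5, 0], 0, 1],
    [[8, -0.6, -0.3], 0, 1],
    [[9, -0.6, -0.8], 0, 1],
    [[10, -0.7, -1.3], 0, 1],
    [[11, -0.8, -1.7], 0, 1],
    [[11.8, -0.9, -2], 0, 1],
    [[12.3, -0.9, -2], 0, 1],
    [[12.5, -0.9, -2], 0, 1],
    [[12.5, -0.9, -2], 0, 1],
    [[12.5, -0.9, -2], 0, 1],
    [[12.5, -0.9, -2], 0, 1]
  ]
}}

```text
clock: 16.23
tool_pos: [0.5724, 0.2879, 0.2616]
orientation: [-180.0, 0.0, -94.3]
force: [0.6, -0.4, -6.4]
opening: 0.0131
gripper_force: 30.0
```

Run:
```python
from h import *
S=ctrl.snapshot("side");T=ctrl.snapshot("top")
a=cv2.resize(S["img"][210:310,215:345,::-1],(780,600),interpolation=cv2.INTER_CUBIC)
cv2.imwrite("pics/s4.png",a)
```

```text
(no output)
```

View pics/s4.png

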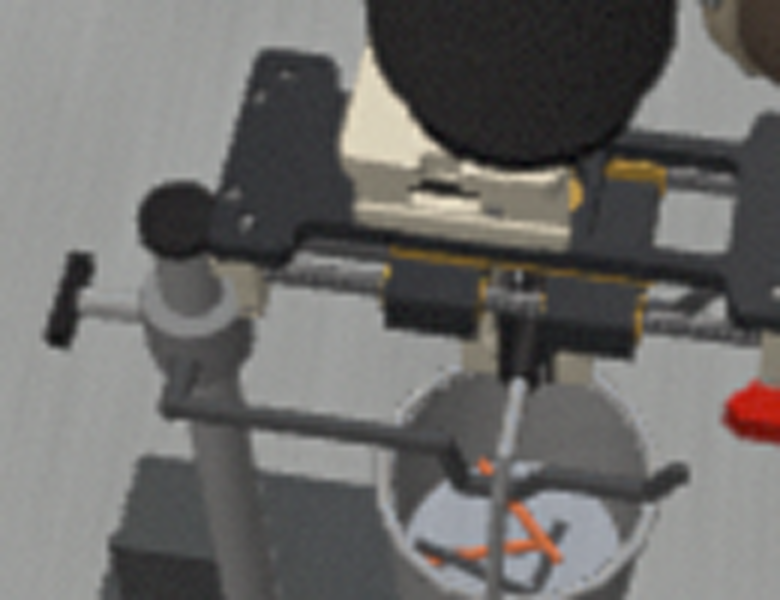

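The bar is over the notches, left of the flat run at about (520,480). The gripper plate is close to the post but clear of it. I'll ease back 1.5 mm and descend.

Call:
{"api": "apply_moves", "payload": {
  "commands": [
    [[-0.15, 0, 0], 0, 1],
    [[-0.15, 0, -0.3], 0, 1],
    [[-0.15, 0, -0.7], 0, 1],
    [[-0.15, 0, -1.1], 0, 1],
    [[-0.15, 0, -1.5], 0, 1],
    [[-0.15, 0, -1.9], 0, 1],
    [[-0.15, 0, -2.2], 0, 1],
    [[-0.15, 0, -2.5], 0, 1],
    [[-0.15, 0, -2.7], 0, 1],
    [[-0.15, 0, -2.8], 0, 1],
    [[-0.15, 0, -2.8], 0, 1],
    [[-0.15, 0, -2.8], 0, 1]
  ]
}}

```text
clock: 17.33
tool_pos: [0.5711, 0.2877, 0.2332]
orientation: [-180.0, -0.0, -94.4]
force: [0.0, 0.4, -7.1]
opening: 0.0129
gripper_force: 30.0
```

Call:
{"api": "apply_moves", "payload": {
  "commands": [
    [[0, 0, -0.1], 0, 1],
    [[0, 0, -0.2], 0, 1],
    [[0, 0, -0.3], 0, 1],
    [[0, 0, -0.4], 0, 1],
    [[0, 0, -0.5], 0, 1],
    [[0, 0, -0.6], 0, 1],
    [[0, 0, -0.65], 0, 1],
    [[0, 0, -0.7], 0, 1],
    [[0, 0, -0.7], 0, 1]
  ]
}}

```text
clock: 18.08
tool_pos: [0.571, 0.2877, 0.226]
orientation: [180.0, -0.0, -94.4]
force: [-0.0, -0.3, -6.5]
opening: 0.0132
gripper_force: 30.0
```

Call:
{"api": "apply_moves", "payload": {
  "commands": [
    [[0, 0, -0.03], 0, 1],
    [[0, 0, -0.06], 0, 1],
    [[0, 0, -0.1], 0, 1],
    [[0, 0, -0.1], 0, 1]
  ]
}}

```text
clock: 18.42
tool_pos: [0.5711, 0.2877, 0.225]
orientation: [180.0, -0.0, -94.4]
force: [-0.0, 0.0, -6.6]
opening: 0.013
gripper_force: 30.0
```

Call:
{"api": "apply_moves", "payload": {
  "commands": [
    [[0, 0, -0.03], 0, 1],
    [[0, 0, -0.06], 0, 1],
    [[0, 0, -0.1], 0, 1],
    [[0, 0, -0.1], 0, 1]
  ]
}}

```text
clock: 18.75
tool_pos: [0.571, 0.2877, 0.224]
orientation: [180.0, -0.0, -94.4]
force: [-0.2, -0.2, -7.3]
opening: 0.0131
gripper_force: 30.0
```

Call:
{"api": "apply_moves", "payload": {
  "commands": [
    [[0, 0, -0.03], 0, 1],
    [[0, 0, -0.06], 0, 1],
    [[0, 0, -0.1], 0, 1],
    [[0, 0, -0.1], 0, 1]
  ]
}}

```text
clock: 19.08
tool_pos: [0.571, 0.2877, 0.223]
orientation: [180.0, -0.0, -94.4]
force: [0.0, -0.3, -7.3]
opening: 0.0131
gripper_force: 30.0
```

Call:
{"api": "apply_moves", "payload": {
  "commands": [
    [[0, 0, -0.03], 0, 1],
    [[0, 0, -0.06], 0, 1],
    [[0, 0, -0.1], 0, 1],
    [[0, 0, -0.1], 0, 1]
  ]
}}

```text
clock: 19.42
tool_pos: [0.5712, 0.2878, 0.2221]
orientation: [-180.0, 0.0, -94.4]
force: [0.4, -0.6, -6.1]
opening: 0.0131
gripper_force: 30.0
```

Contact may be starting, so I'll use smaller steps.

Call:
{"api": "apply_moves", "payload": {
  "commands": [
    [[0, 0, -0.02], 0, 1],
    [[0, 0, -0.05], 0, 1],
    [[0, 0, -0.05], 0, 1],
    [[0, 0, -0.05], 0, 1]
  ]
}}

```text
clock: 19.75
tool_pos: [0.5713, 0.2878, 0.2219]
orientation: [-180.0, 0.0, -94.4]
force: [0.8, 0.4, -5.5]
opening: 0.013
gripper_force: 30.0
```

Call:
{"api": "apply_moves", "payload": {
  "commands": [
    [[0, 0, -0.02], 0, 1],
    [[0, 0, -0.05], 0, 1],
    [[0, 0, -0.05], 0, 1],
    [[0, 0, -0.05], 0, 1]
  ]
}}

```text
clock: 20.08
tool_pos: [0.5714, 0.2878, 0.2214]
orientation: [-180.0, 0.0, -94.4]
force: [1.4, -1.0, -4.1]
opening: 0.0129
gripper_force: 30.0
```

Call:
{"api": "apply_moves", "payload": {
  "commands": [
    [[0, 0, -0.02], 0, 1],
    [[0, 0, -0.05], 0, 1],
    [[0, 0, -0.05], 0, 1],
    [[0, 0, -0.05], 0, 1]
  ]
}}

```text
clock: 20.42
tool_pos: [0.5715, 0.2879, 0.2211]
orientation: [-179.9, 0.0, -94.3]
force: [2.1, -0.5, -1.7]
opening: 0.0128
gripper_force: 30.0
```

The growing +x force means the wire is on the edge of the slope, so I'll shift 3 mm toward the notch floor.

Call:
{"api": "apply_moves", "payload": {
  "commands": [
    [[0.1, 0, 0], 0, 1],
    [[0.2, 0, 0], 0, 1],
    [[0.3, 0, 0], 0, 1],
    [[0.3, 0, 0], 0, 1],
    [[0.3, 0, 0], 0, 1]
  ]
}}

```text
clock: 20.83
tool_pos: [0.5735, 0.2875, 0.2197]
orientation: [179.9, -0.1, -94.4]
force: [-0.2, 0.0, -6.9]
opening: 0.0132
gripper_force: 30.0
```

Call:
{"api": "apply_moves", "payload": {
  "commands": [
    [[0, 0, -0.02], 0, 1],
    [[0, 0, -0.05], 0, 1],
    [[0, 0, -0.07], 0, 1],
    [[0, 0, -0.07], 0, 1]
  ]
}}

```text
clock: 21.17
tool_pos: [0.574, 0.2877, 0.2198]
orientation: [180.0, -0.0, -94.4]
force: [0.3, 0.4, -7.3]
opening: 0.013
gripper_force: 30.0
```

Call:
{"api": "apply_moves", "payload": {
  "commands": [
    [[0, 0, -0.02], 0, 1],
    [[0, 0, -0.05], 0, 1],
    [[0, 0, -0.05], 0, 1],
    [[0, 0, -0.05], 0, 1]
  ]
}}

```text
clock: 21.5
tool_pos: [0.5741, 0.2878, 0.2194]
orientation: [180.0, -0.0, -94.4]
force: [0.1, 0.7, -7.3]
opening: 0.0132
gripper_force: 30.0
```

Call:
{"api": "apply_moves", "payload": {
  "commands": [
    [[0, 0, -0.03], 0, 1],
    [[0, 0, -0.07], 0, 1],
    [[0, 0, -0.07], 0, 1],
    [[0, 0, -0.07], 0, 1]
  ]
}}

```text
clock: 21.83
tool_pos: [0.5741, 0.2878, 0.2187]
orientation: [-180.0, -0.0, -94.4]
force: [0.6, -0.3, -7.5]
opening: 0.0129
gripper_force: 30.0
```

Call:
{"api": "apply_moves", "payload": {
  "commands": [
    [[0, 0, -0.03], 0, 1],
    [[0, 0, -0.07], 0, 1],
    [[0, 0, -0.07], 0, 1],
    [[0, 0, -0.07], 0, 1]
  ]
}}

```text
clock: 22.17
tool_pos: [0.5742, 0.2878, 0.2184]
orientation: [-180.0, 0.0, -94.3]
force: [-0.8, -0.2, -3.7]
opening: 0.0133
gripper_force: 30.0
```

Call:
{"api": "apply_moves", "payload": {
  "commands": [
    [[0, 0, -0.02], 0, 1],
    [[0, 0, -0.04], 0, 1],
    [[0, 0, -0.04], 0, 1],
    [[0, 0, -0.04], 0, 1]
  ]
}}

```text
clock: 22.5
tool_pos: [0.5742, 0.2878, 0.2182]
orientation: [-180.0, 0.0, -94.3]
force: [-1.9, -0.5, 0.3]
opening: 0.0132
gripper_force: 30.0
```

Call:
{"api": "apply_moves", "payload": {
  "commands": [
    [[0, 0, 0], 0, 0.9],
    [[0, 0, 0], 0, 0.85],
    [[0, 0, 0], 0, 0.8],
    [[0, 0, 0], 0, 0.75],
    [[0, 0, 0], 0, 0.65],
    [[0, 0, 0], 0, 0.55],
    [[0, 0, 0], 0, 0.55],
    [[0, 0, 0], 0, 0.55]
  ]
}}

```text
clock: 23.17
tool_pos: [0.5742, 0.2878, 0.2176]
orientation: [-180.0, 0.0, -94.4]
force: [0.4, 0.4, -0.5]
opening: 0.038
gripper_force: 0.0
```

Run:
```python
from h import *
S=ctrl.snapshot("side");print(ctrl.get_obs()["force"],ctrl.get_obs()["opening"])
a=cv2.resize(S["img"][210:345,215:345,::-1],(578,600),interpolation=cv2.INTER_CUBIC)
cv2.imwrite("pics/s5.png",a)
```

```text
[-0.51498758 -0.12872917 -0.04672633] 0.038674929404452
```

View pics/s5.png

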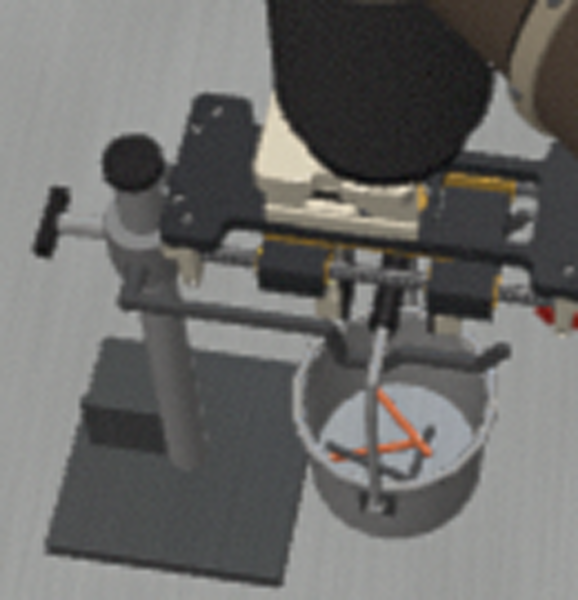

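The fingers are open, and the bail lies in the notch at (378,350) with the pail hanging level. I'll retreat straight up.

Call:
{"api": "apply_moves", "payload": {
  "commands": [
    [[-0.2, 0, 0.3], 0, 0.55],
    [[-0.3, 0, 0.8], 0, 0.55],
    [[-0.3, 0, 1.5], 0, 0.55],
    [[-0.3, 0, 2.5], 0, 0.55],
    [[-0.3, 0, 3.5], 0, 0.55],
    [[-0.3, 0, 5], 0, 0.55],
    [[-0.3, 0, 7], 0, 0.55],
    [[-0.3, 0, 9], 0, 0.55],
    [[-0.3, 0, 11], 0, 0.55],
    [[-0.3, 0, 12], 0, 0.55],
    [[-3, 0, 12], 0, 0.55],
    [[-6, 0, 12], 0, 0.55],
    [[-10, 0, 12], 0, 0.55],
    [[-14, 0, 12], 0, 0.55],
    [[-18, 0, 12], 0, 0.55],
    [[-18, 0, 12], 0, 0.55],
    [[-18, 0, 12], 0, 0.55],
    [[-18, 0, 12], 0, 0.55]
  ]
}}

```text
clock: 24.72
tool_pos: [0.3941, 0.2881, 0.3384]
orientation: [-179.9, 0.1, -94.3]
force: [0.4, 0.4, -0.6]
opening: 0.0395
gripper_force: 0.0
```

Run:
```python
from h import *
S=ctrl.snapshot("side");T=ctrl.snapshot("top");c,s=np.cos(np.radians(-4.31)),np.sin(np.radians(-4.31))
for t in("bail_grip","pail"):
    r=[ctrl.spot_point(q,t)[:1] for q in(S,T)]
    if all(r):
        p,e=tri(S,r[0][0]["at"],T,r[1][0]["at"]);d=p-[.6875,.2793,0];print(t,p,e,"stand:",c*d[0]+s*d[1],-s*d[0]+c*d[1])
    else: print(t,r)
cv2.imwrite("pics/s6.png",cv2.resize(S["img"][220:340,215:345,::-1],(650,600),interpolation=cv2.INTER_CUBIC))
```

```text
bail_grip [0.5687875  0.29096265 0.2216911 ] 0.00023419357726845827 stand: -0.1192532682113095 0.00270809953224105
pail [[{'at': [301.7, 313.1], 'score': 0.71}], []]
```

View pics/s6.png

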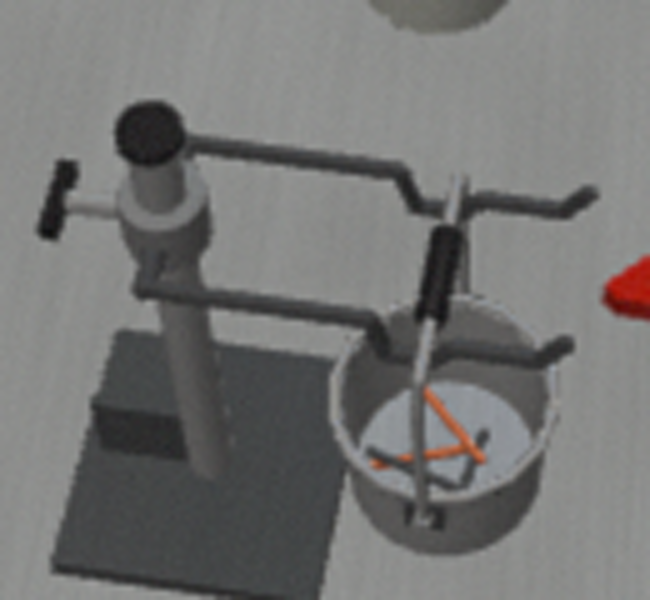

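Run:
```python
from h import *
S=ctrl.snapshot("side");T=ctrl.snapshot("top");c,s=np.cos(np.radians(-4.31)),np.sin(np.radians(-4.31))
st=lambda p:(lambda d:(c*d[0]+s*d[1],-s*d[0]+c*d[1]))(p-np.array([.6875,.2793,0]))
for q in[(460,180),(452,205),(443,228),(430,318),(425,350)]: print(q,np.round(st(onz(S,(215+q[0]/5,220+q[1]/5),.222)),4))
# dark tube in top image: PCA
g=T["img"].astype(int); print(ctrl.spot_point(T,"bail_grip")[:1])
for _ in range(3):
    q=ctrl.snapshot("side"),ctrl.snapshot("top");r=[ctrl.spot_point(k,"bail_grip")[:1] for k in q]
    if all(r): print(np.round([st(onz(k,x[0]["at"],.222)) for k,x in zip(q,r)],4))
```

```text
(460, 180) [-0.1175 -0.048 ]
(452, 205) [-0.1161 -0.035 ]
(443, 228) [-0.1142 -0.0231]
(430, 318) [-0.116   0.0207]
(425, 350) [-0.1165  0.0357]
[{'at': [207.2, 182.1], 'score': 0.69}]
[[-0.124   0.0089]
 [-0.1127 -0.0026]]
[[-0.1108  0.0015]
 [-0.1152 -0.0036]]
[[-0.1132  0.0067]
 [-0.1093 -0.004 ]]
```

The bar is square to the fork, about 115 mm in front of the post and within a few millimetres of the fork's middle. I'm handing the job in.

```bash
python3 -c "
from plant import ctrl
print(ctrl.close_job())"
```

```text
the job is handed in; nothing more can be done
None
```

The pail hangs free and level on the fork with its bail in both notches, as far as the last pictures show, and the job was handed in at about 25 s; no verdict came back.

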